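# Kit the operator devices for two control boxes

### The job

Make up the device kits for two control boxes from the stock tray: the green pushbutton, the red emergency stop and the white pilot light go into the blue kit tray, the black selector switch and the yellow pilot light into the orange kit tray. Stand each device upright on the floor of a compartment of its own, setting it down gently rather than dropping it. The blue reset button is not needed and stays where it is in the stock tray, and the spanner and the carton stay where they lie.

Things in the scene. Friction and masses are not known exactly. Their poses are not given: they have to be found in the camera images.
- green_pushbutton: Upright 22 mm panel device, 75 g: black contact block 36 (x) x 42 (y) x 26 mm, grey neck 22 mm across (nut 27), round steel bezel 30 mm across at 44 to 54 mm height, on top a flat green cap 24 mm across, up to 60 mm. Origin: centre of the underside, z up. Starts standing on the stock tray's floor, 3 mm above the bench; heads 65 mm or more apart. Grip the bezel.
- emergency_stop: Upright 22 mm panel device, 75 g: black contact block 36 (x) x 42 (y) x 26 mm, grey neck 22 mm across (nut 27), round yellow bezel 30 mm across at 44 to 54 mm height, on top a red mushroom head 40 mm across, sides at 57 to 67 mm, top 72 mm. Origin: centre of the underside, z up. Starts standing on the stock tray's floor, 3 mm above the bench; heads 65 mm or more apart. Grip the head.
- white_pilot_light: Upright 22 mm panel device, 75 g: black contact block 36 (x) x 42 (y) x 26 mm, grey neck 22 mm across (nut 27), round steel bezel 30 mm across at 44 to 54 mm height, on top a white domed lens 25 mm across, up to 68 mm. Origin: centre of the underside, z up. Starts standing on the stock tray's floor, 3 mm above the bench; heads 65 mm or more apart. Grip the bezel.
- selector_switch: Upright 22 mm panel device, 75 g: black contact block 36 (x) x 42 (y) x 26 mm, grey neck 22 mm across (nut 27), round black bezel 30 mm across at 44 to 54 mm height, on top a black bar handle 27 x 9 mm with a white line, up to 69 mm. Origin: centre of the underside, z up. Starts standing on the stock tray's floor, 3 mm above the bench; heads 65 mm or more apart. Grip the bezel.
- yellow_pilot_light: Upright 22 mm panel device, 75 g: black contact block 36 (x) x 42 (y) x 26 mm, grey neck 22 mm across (nut 27), round steel bezel 30 mm across at 44 to 54 mm height, on top a yellow domed lens 25 mm across, up to 68 mm. Origin: centre of the underside, z up. Starts standing on the stock tray's floor, 3 mm above the bench; heads 65 mm or more apart. Grip the bezel.
- blue_reset_button: Upright 22 mm panel device, 75 g: black contact block 36 (x) x 42 (y) x 26 mm, grey neck 22 mm across (nut 27), round steel bezel 30 mm across at 44 to 54 mm height, on top a flat blue cap 24 mm across, up to 60 mm. Origin: centre of the underside, z up. Starts standing on the stock tray's floor, 3 mm above the bench; heads 65 mm or more apart. In neither kit.
- kit_tray_blue: The blue kit tray, fixed: open, 222 (x) x 76 (y) x 22 mm high, three compartments of 70 x 70 mm in a row along its x, centred at x = -73, 0, +73 mm, y = 0. Walls 3 mm, dividers 19 mm high, compartment floor 3 mm above the bench. Origin: centre of the underside, z up. Its length points away from the robot (world x), give or take 0.35 rad.
- kit_tray_orange: The orange kit tray, fixed: open, 222 (x) x 76 (y) x 22 mm high, three compartments of 70 x 70 mm in a row along its x, centred at x = -73, 0, +73 mm, y = 0. Walls 3 mm, dividers 19 mm high, compartment floor 3 mm above the bench. Origin: centre of the underside, z up. Its length points away from the robot (world x), give or take 0.35 rad.
- spanner: A bystander: steel open-ended spanner 160 mm long, up to 8 mm high, lying loose on the bench near the robot, to be left alone. Origin: middle of its length on the bench, x along it.
- carton: A bystander: small blue-and-white striped carton 75 (x) x 110 (y) x 34 mm high, loose on the far side of the bench, to be left alone. Origin: centre of the underside.
Not all that is in view belongs to the job. Leave any turquoise look-alike of the selector_switch alone.

How it is judged:
By the outcome, as a careful person would: the job done as asked, in the order asked, and still so for the second after the job is handed in, with the robot touching nothing.
It also fails if it takes over 120 s, if anything falls off the work surface, if the arm or the gripper's body presses on something with over 40 N, if the wrist force passes 120 N, or if a joint passes its speed limit or range.

### The arm

A 6-joint arm with a two-finger parallel gripper is mounted at the origin on the work surface. World frame = base frame: x ahead of the robot, y to its left, z up, the work surface at z = 0. Lengths are in mm, angles in rad, forces in N, time in s.
With the tool pointing down it reaches from about 350 to 775 mm from the base axis. Payload 7.3 kg.
Tool frame: the origin (TCP) lies at the very end of the fingers, on their centre line; the grasp point (between the pads) lies 19 mm behind it (bot.tcp_to_grasp is the distance from the TCP to the grasp point, in mm); z points along the fingers, y is the direction in which the jaws open and shut (so a half turn about z gives the same grasp; the last joint's range is limited). The gripper opens to 92 mm and grips with 3 to 60 N. Pads are 19 mm wide; open, the fingers measure 130 mm over their backs; the gripper's body (75 mm by 190 mm) begins 47 mm behind the grasp point.
Start: joints at [-1.348, 0.342, 1.524, -0, 1.275, -0.146], TCP at [189.284, -489.711, 226.741] pointing down, gripper open.
Joint ranges: [-2.53, 2.53], [-0.77, 2.02], [0.04, 2.7], [-1, 4.14], [0.28, 2.66], [-3.11, 3.11]. Speed limits (rad/s): [2.57, 2.57, 3.14, 3.14, 3.14, 3.14].

### API

Orientations are given as [roll, pitch, yaw] about the fixed x, y, z axes, in that order (R = Rz(yaw) Ry(pitch) Rx(roll)).
In Python, from plant import bot gives the robot as it stands. The module is installed in compiled form; this text tells all that it offers.
- The arm moves only by the tool carry_out, never from a script. Its argument "motion" is a list of rows, each a list of 5 numbers: the closure, from 0 (fully open) to 1 (shut), then the shift along the tool's x, y, z in mm, then the turn about the tool's z in degrees. In form: [[claw, dx, dy, dz, spin], ...]. A call has 1 to 10 rows; each row is the pose to reach, as a shift and turn from the pose measured when the call began, along the tool's axes at that moment; what a row does not reach only later rows make up. A row lasts 1/8 s, in which the tool goes at most 62.5 mm and 10.7 degrees, less where a joint would pass 70% of its speed; a pose out of reach is approached as far as the arm can. A call with a gripper value outside its range is refused whole. The fingers move at their own pace and stop on an object; the grip force is fixed at half the most. Time passes only in rows, so rows that repeat a pose let the fingers close. It gives the time, the measured TCP pose, the force and the opening at its end, in the units of the state.
- bot.get_obs(): the state, without advancing time (a new reading comes with each control period).
- bot.capture(name): name is "scene" or "top" or "wrist"; returns a dict with "color" (384x512x3 uint8, red, green, blue), "depth" (384x512 float32, mm along the optical axis (not along the pixel's ray), 0 where there is no reading), "K" (3x3 intrinsics, pixels), "camera_from_world" (4x4, takes a point from world to camera coordinates). Camera axes: x right, y down, z forward; pixel columns grow to the right and rows downward; lengths in mm; the calibration is good to about 2 mm. A picture is of the moment at which its call begins.
- bot.close_job(): hands the job in, once; it reports no verdict.
The state is a dict: "time": time; "joint_positions": joint angles; "dq": joint speeds; "tau": joint torques, N m; "tool_pos": TCP position; "tcp_rot": TCP orientation; "contact_force": force on the tool from outside, world axes, zero at the start; "moment": the same for the moment, N m; "grip_width": finger opening in mm.
Only numpy, scipy, OpenCV 4.12 (cv2) and the standard library are available. Lean on these libraries where they do the work, as an engineer would, in place of code of your own. Each camera call takes 0.05 s, during which the arm holds its last target.

## Working session

There is one attempt and no reset: what is moved stays moved. The work goes in short steps, Python scripts to look and compute and a tool call to move; the robot and the scene stay as the last step left them, time stands still between calls to the robot, and variables do not carry over. Pictures are saved under pics/ and viewed, and the job is handed in when it is done.

Besides the shell and the picture viewer there is one more tool, called after "Emit:" as a command line: name --pt "numbers of a row" for each row, then --argument value for the rest. carry_out: Moves the arm, as the interface text tells. Its arguments: {"type":"object","properties":{"motion":{"type":"array","items":{"type":"array","items":{"type":"number"}}}},"required":["motion"]}

```bash
mkdir -p pics
python3 - <<'E'
from plant import bot
import cv2,numpy as np
for n in ("scene","top","wrist"):
    c=bot.capture(n); cv2.imwrite(f"pics/{n}0.png",cv2.cvtColor(c["color"],cv2.COLOR_RGB2BGR)); np.savez(f"{n}0.npz",**c)
    T=np.linalg.inv(c["camera_from_world"]); print(n,T[:3,3].round(),T[:3,2].round(2),c["K"][0,0])
print(bot.get_obs())
E
```

```text
scene [ 997. -520.  925.] [-0.37  0.47 -0.8 ] 462.13426094105233
top [ 357.  -13. 1465.] [ 0.16  0.01 -0.99] 473.32583023886406
wrist [ 262. -461.  385.] [-0.27 -0.1  -0.96] 268.99354601880094
{'time': 0.15, 'joint_positions': array([-1.34802057e+00,  3.42564049e-01,  1.52478823e+00, -1.96341199e-05,
        1.27536903e+00, -1.45988319e-01]), 'dq': array([-1.77984217e-03, -2.14119243e-03, -1.72560767e-03,  1.21316684e-03,
        7.82288919e-04,  6.60018357e-05]), 'tau': array([ 2.04061100e-03, -4.31469870e+01, -2.44355071e+01,  7.18515180e-02,
        5.37699752e-02, -9.34128661e-05]), 'tool_pos': array([ 189.19855429, -489.40978991,  226.20715679]), 'tcp_rot': array([-3.14047327e+00, -1.45608415e-04,  3.68769726e-01]), 'contact_force': array([0.05906404, 0.30466007, 0.26970794]), 'moment': array([-0.02126755,  0.02248153,  0.03646665]), 'grip_width': 91.97477626764245}
```

View pics/top0.png

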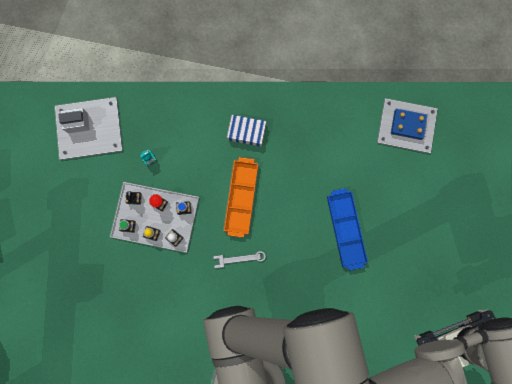

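View pics/scene0.png

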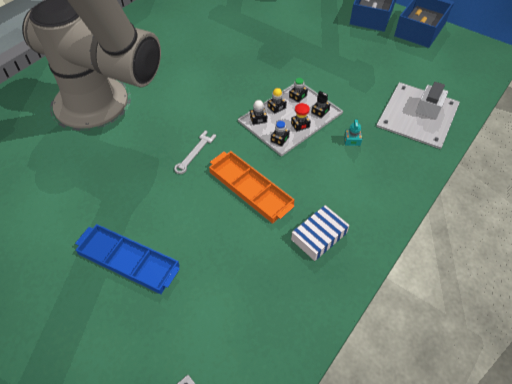

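```bash
cat > h.py <<'E'
import numpy as np,cv2
def ray(c,u,v,z):
    T=np.linalg.inv(c["camera_from_world"]);d=T[:3,:3]@np.linalg.inv(c["K"])@np.array([u,v,1.]);o=T[:3,3]
    return o+d*(z-o[2])/d[2]
def deproj(c,u,v):
    T=np.linalg.inv(c["camera_from_world"]);p=np.linalg.inv(c["K"])@np.array([u,v,1.])*c["depth"][int(v),int(u)]
    return T[:3,:3]@p+T[:3,3]
def masks(c):
    h=cv2.cvtColor(c["color"],cv2.COLOR_RGB2HSV);H,S,V=[h[...,i].astype(int) for i in range(3)]
    return dict(red=((H<6)|(H>174))&(S>150)&(V>80),green=(H>50)&(H<85)&(S>150)&(V>60),yellow=(H>22)&(H<32)&(S>150)&(V>120),
      blue=(H>105)&(H<125)&(S>150)&(V>60),orange=(H>8)&(H<19)&(S>170)&(V>120))
def blobs(m,amin=8):
    n,l,s,ce=cv2.connectedComponentsWithStats(m.astype(np.uint8))
    return [(s[i,4],ce[i],l==i) for i in range(1,n) if s[i,4]>=amin]
E
python3 - <<'E'
from h import *
for n in("top","scene"):
    c=dict(np.load(n+"0.npz"))
    for k,m in masks(c).items():
        for a,ce,mm in blobs(m):
            if a>20000: continue
            print(n,k,a,ce.round(1),deproj(c,*ce).round(0))
            if k in("orange","blue") and a>500:
                ps=cv2.findContours(mm.astype(np.uint8),0,2)[0]
                p=max(ps,key=cv2.contourArea)[:,0,:]
                w=np.array([ray(c,u,v,22)[:2] for u,v in p],np.float32)
                r=cv2.minAreaRect(w);print("  rect",r, cv2.boxPoints(r).round())
c=dict(np.load("top0.npz"));cv2.imwrite("pics/topz.png",cv2.resize(cv2.cvtColor(c["color"],cv2.COLOR_RGB2BGR)[130:270,90:280],None,fx=4,fy=4,interpolation=2))
E
```

```text
top red 127 [155.7 200.6] [547. 279.  77.]
top green 38 [123.  224.2] [477. 377.  65.]
top yellow 45 [148. 232.] [454. 301.  68.]
top blue 678 [408.5 124. ] [ 801. -498.   21.]
  rect ((801.3209838867188, -499.0585021972656), (99.49618530273438, 81.25836944580078), 78.52259826660156) [[ 752. -540.]
 [ 831. -556.]
 [ 851. -458.]
 [ 771. -442.]]
top blue 37 [232.1 126.9] [787.  57.  32.]
top blue 38 [238.9 128.2] [783.  36.  31.]
top blue 40 [245.8 129.8] [778.  14.  32.]
top blue 39 [252.6 131.6] [771.  -7.  33.]
top blue 39 [259.6 132.7] [767. -29.  38.]
top blue 1986 [347.  229.2] [ 470. -299.    3.]
  rect ((470.7164611816406, -294.5938720703125), (243.97845458984375, 78.22028350830078), 11.237329483032227) [[ 343. -280.]
 [ 359. -357.]
 [ 598. -309.]
 [ 583. -232.]]
top blue 40 [181.2 205.9] [533. 206.  59.]
top orange 1871 [240.7 197.1] [569.  30.   2.]
  rect ((568.2957153320312, 28.666458129882812), (75.86042785644531, 245.0440673828125), 82.3573226928711) [[442.   7.]
 [685. -25.]
 [695.  50.]
 [452.  83.]]
scene red 131 [301.6 108.8] [552. 278.  69.]
scene red 17 [303.1 126.2
[... 547 characters left out ...]
]
scene blue 61 [334.3 217.6] [791.  57.  31.]
scene blue 66 [327.8 223.2] [787.  34.  33.]
scene blue 66 [321.2 228.6] [783.  11.  35.]
scene blue 69 [314.5 234.3] [779. -10.  34.]
scene blue 3540 [127.4 257.8] [ 466. -295.   -1.]
  rect ((472.4994812011719, -300.7530822753906), (245.37408447265625, 81.52163696289062), 11.087641716003418) [[ 344. -284.]
 [ 360. -364.]
 [ 601. -317.]
 [ 585. -237.]]
scene blue 72 [307.7 240.1] [775. -31.  33.]
scene orange 9 [301.  114.8] [559. 266.  60.]
scene orange 2665 [251.1 186.1] [570.  31.   4.]
  rect ((569.2197265625, 22.433273315429688), (84.96971893310547, 245.19500732421875), 82.2743911743164) [[442.  -3.]
 [685. -36.]
 [696.  48.]
 [453.  81.]]
```

View pics/topz.png

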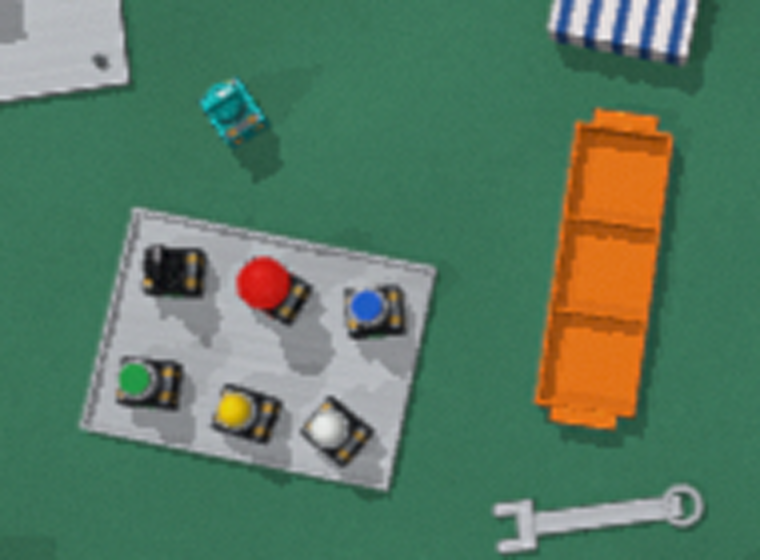

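```bash
cat >> h.py <<'E'
def go(bot,x,y,z,yaw_deg):
    from scipy.spatial.transform import Rotation as R
    o=bot.get_obs();r=R.from_euler('xyz',o["tcp_rot"]);d=r.inv().apply(np.array([x,y,z])-o["tool_pos"])
    s=-(yaw_deg-np.degrees(o["tcp_rot"][2]));s=(s+180)%360-180
    print("t",round(o["time"],2),"pos",o["tool_pos"].round(1),"rpy",np.degrees(o["tcp_rot"]).round(1),"grip",round(o["grip_width"],1),"q6",o["joint_positions"][5].round(2),"| shift",d.round(1),"spin",round(s,1))
E
python3 - <<'E'
from h import *
from plant import bot
for n in("top","scene"):
    c=dict(np.load(n+"0.npz"));M=masks(c)
    for k,z in(("red",70),("green",62),("yellow",66),("blue",62)):
        for a,ce,mm in blobs(M[k],30):
            p=ray(c,*ce,z)
            if 400<p[0]<620 and 180<p[1]<450: print(n,k,p.round(1))
    if n=="top":
        print("white",ray(c,90+329/4,130+429/4,66).round(),"sel handle",ray(c,90+157/4,130+266/4,68).round())
go(bot,440,-295,260,10)
E
```

```text
top red [547.8 281.   70. ]
top green [477.6 377.6  62. ]
top yellow [454.5 301.3  66. ]
top blue [533.1 205.7  62. ]
white [439. 229.  66.] sel handle [560. 361.  68.]
scene red [552.5 277.1  70. ]
scene green [478.9 376.3  62. ]
scene yellow [457.7 298.2  66. ]
scene blue [535.  204.1  62. ]
t 0.15 pos [ 189.2 -489.4  226.2] rpy [-179.9   -0.    21.1] grip 92.0 q6 -0.15 | shift [304.  -91.  -33.6] spin 11.1
```

Emit:
carry_out --pt "0.4 60 -18 -8 5" --pt "0.4 120 -36 -14 11" --pt "0.4 180 -54 -20 11" --pt "0.4 240 -72 -27 11" --pt "0.4 304 -91 -34 11" --pt "0.4 304 -91 -34 11" --pt "0.4 304 -91 -34 11" --pt "0.4 304 -91 -34 11"

```text
time: 1.15
tool_pos: [438.9, -295.9, 260.1]
tcp_rot: [-3.14, 0.001, 0.175]
contact_force: [0.5, -0.0, 0.9]
grip_width: 55.2
```

Run:
```python
from h import *
from plant import bot
c=bot.capture("wrist");np.savez("w1.npz",**c);cv2.imwrite("pics/w1.png",cv2.cvtColor(c["color"],cv2.COLOR_RGB2BGR))
go(bot,540,30,260,-10)
```

```text
t 1.2 pos [ 438.8 -296.   260.1] rpy [-179.9    0.    10. ] grip 55.2 q6 0.66 | shift [ 156.3 -303.5    0.4] spin 20.0
```

View pics/w1.png

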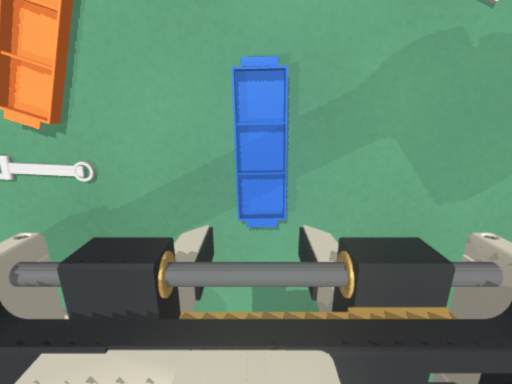

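Emit:
carry_out --pt "0.4 28 -55 0 8" --pt "0.4 56 -110 0 16" --pt "0.4 84 -165 0 20" --pt "0.4 112 -220 0 20" --pt "0.4 140 -275 0 20" --pt "0.4 156 -303 0 20" --pt "0.4 156 -303 0 20" --pt "0.4 156 -303 0 20"

```text
time: 2.2
tool_pos: [539.5, 28.0, 260.3]
tcp_rot: [-3.141, 0.002, -0.176]
contact_force: [0.2, -0.6, -0.4]
grip_width: 54.8
```

Run:
```python
from h import *
from plant import bot
c=bot.capture("wrist");np.savez("w2.npz",**c);cv2.imwrite("pics/w2.png",cv2.cvtColor(c["color"],cv2.COLOR_RGB2BGR))
for n,k in(("w1","blue"),("w2","orange"),("top0","blue"),("top0","orange")):
    c=dict(np.load(n+".npz"))
    for a,ce,mm in blobs(masks(c)[k],600):
        p=max(cv2.findContours(mm.astype(np.uint8),0,2)[0],key=cv2.contourArea)[:,0,:]
        w=np.array([ray(c,u,v,22)[:2] for u,v in p],np.float32)
        r=cv2.minAreaRect(w);print(n,k,a,r,cv2.boxPoints(r).round().tolist())
go(bot,490,295,230,-10)
```

```text
w1 blue 8563 ((469.358642578125, -296.913330078125), (245.09555053710938, 75.79309844970703), 11.16488265991211) [[342.0, -283.0], [356.0, -358.0], [597.0, -310.0], [582.0, -236.0]]
w2 orange 7485 ((562.6044921875, 29.1343994140625), (74.13768005371094, 234.91172790527344), 82.2709732055664) [[441.0, 8.0], [674.0, -23.0], [684.0, 50.0], [451.0, 82.0]]
top0 blue 678 ((801.3209838867188, -499.0585021972656), (99.49618530273438, 81.25836944580078), 78.52259826660156) [[752.0, -540.0], [831.0, -556.0], [851.0, -458.0], [771.0, -442.0]]
top0 blue 1986 ((470.7164611816406, -294.5938720703125), (243.97845458984375, 78.22028350830078), 11.237329483032227) [[343.0, -280.0], [359.0, -357.0], [598.0, -309.0], [583.0, -232.0]]
top0 orange 1871 ((568.2957153320312, 28.666458129882812), (75.86042785644531, 245.0440673828125), 82.3573226928711) [[442.0, 7.0], [685.0, -25.0], [695.0, 50.0], [452.0, 83.0]]
t 2.25 pos [539.5  27.8 260.4] rpy [-1.80e+02  1.00e-01 -1.01e+01] grip 55.1 q6 1.66 | shift [ -95.6 -254.3   30.7] spin -0.1
```

View pics/w2.png

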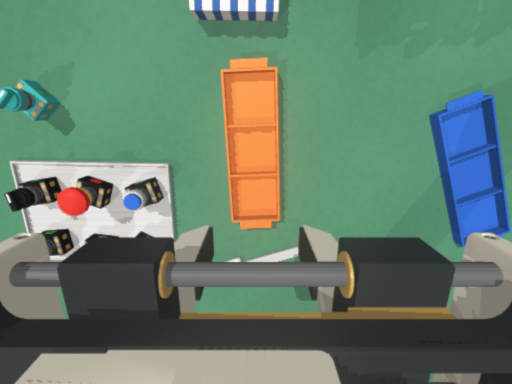

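Emit:
carry_out --pt "0.4 -20 -52 6 0" --pt "0.4 -40 -104 12 0" --pt "0.4 -60 -156 18 0" --pt "0.4 -80 -208 24 0" --pt "0.4 -96 -254 30 0" --pt "0.4 -96 -254 30 0" --pt "0.4 -96 -254 30 0"

```text
time: 3.12
tool_pos: [490.1, 293.2, 230.7]
tcp_rot: [3.142, 0.001, -0.178]
contact_force: [0.1, -0.1, 0.3]
grip_width: 55.3
```

Run:
```python
from h import *
from plant import bot
c=bot.capture("wrist");np.savez("w3.npz",**c);cv2.imwrite("pics/w3.png",cv2.cvtColor(c["color"],cv2.COLOR_RGB2BGR))
M=masks(c)
for k,z in(("red",70),("green",62),("yellow",66),("blue",62)):
    for a,ce,mm in blobs(M[k],30):
        if a<8000: print(k,a,ce.round(),ray(c,*ce,z).round(1),deproj(c,*ce).round(1))
go(bot,477,377,140,-10)
```

```text
red 868 [256. 132.] [548.1 282.6  70. ] [548.5 282.6  76.9]
yellow 53 [257. 208.] [454.7 298.6  66. ] [456.3 298.3  70.4]
blue 250 [322. 133.] [532.  205.7  62. ] [532.1 205.9  63. ]
t 3.17 pos [490.3 292.9 230.9] rpy [-1.80e+02  1.00e-01 -1.02e+01] grip 55.1 q6 2.15 | shift [-27.9 -80.3  91. ] spin -0.2
```

View pics/w3.png

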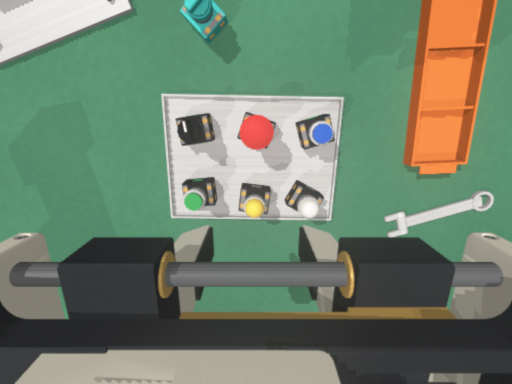

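Run:
```python
from h import *
c=dict(np.load("w3.npz"))
cv2.imwrite("pics/w3z.png",cv2.resize(cv2.cvtColor(c["color"],cv2.COLOR_RGB2BGR)[90:225,160:345],None,fx=4,fy=4,interpolation=2))
```

```text
(no output)
```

View pics/w3z.png

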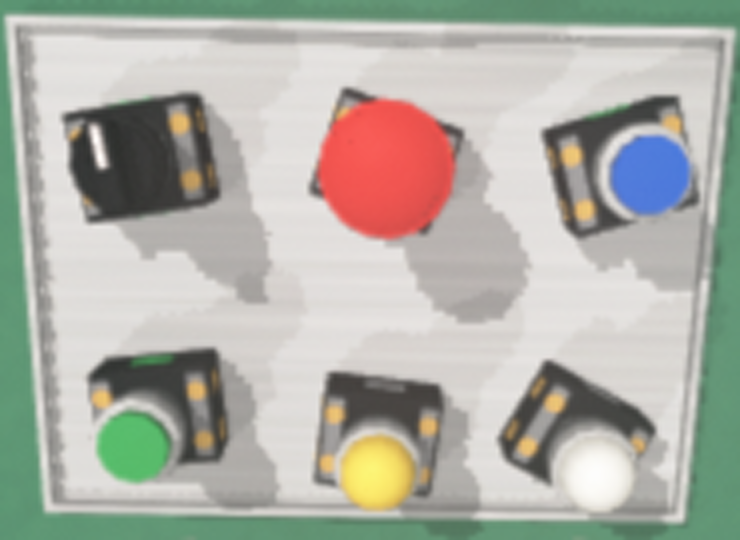

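Run:
```python
from h import *
c=dict(np.load("w3.npz"))
f=lambda n,u,v,z:print(n,ray(c,160+u/4-.4,90+v/4-.4,z).round(1))
f("green",133,446,63);f("white",593,472,66);f("yellow",376,473,66)
f("selblock",141,157,29);f("sel line",99,146,72)
f("red",387,168,70);f("blue",650,174,63);f("blueblock",622,166,29)
f("greenblock",158,406,29);f("yelblock",380,432,29)
# selector tall points via depth
P=[]
for v in range(100,150):
  for u in range(170,220):
    p=deproj(c,u,v)
    if p[2]>48:P.append(p)
P=np.array(P);print(P.shape,P.mean(0),P[:,:2].min(0),P[:,:2].max(0),P[:,2].max())
```

```text
green [476.9 377.5  63. ]
white [443.3 234.6  66. ]
yellow [455.2 302.7  66. ]
selblock [563.2 361.   29. ]
sel line [568.7 362.4  72. ]
red [548.  282.5  70. ]
blue [532.1 206.2  63. ]
blueblock [532.6 207.2  29. ]
greenblock [480.2 375.5  29. ]
yelblock [457.2 301.2  29. ]
(506, 3) [562.81229918 358.83289299  70.14342021] [548.53725155 279.9032238 ] [576.59631054 376.79063897] 389.36639449403464
```

Emit:
carry_out --pt "0.4 -14 -40 45 0" --pt "0.4 -27 -81 90 0" --pt "0.4 -27 -81 100 0" --pt "0.4 -27 -81 130 0" --pt "0.4 -27 -81 140 0" --pt "0.4 -27 -81 140 0"

```text
time: 3.92
tool_pos: [478.7, 376.3, 91.4]
tcp_rot: [-3.142, 0.001, -0.18]
contact_force: [0.7, -0.4, 0.7]
grip_width: 54.9
```

Run:
```python
from h import *
from plant import bot
go(bot,477.5,377,33,-10)
c=bot.capture("wrist");cv2.imwrite("pics/w4.png",cv2.cvtColor(c["color"],cv2.COLOR_RGB2BGR))
```

```text
t 3.92 pos [478.7 376.3  91.4] rpy [-1.80e+02  1.00e-01 -1.03e+01] grip 54.9 q6 2.29 | shift [-1.2 -0.5 58.4] spin -0.3
```

View pics/w4.png

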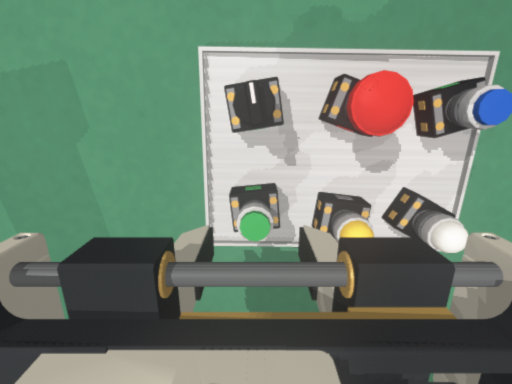

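Emit:
carry_out --pt "0.4 -1 -0.5 30 0" --pt "0.4 -1 -0.5 54 0" --pt "0.4 -1 -0.5 58 0" --pt "0.4 -1 -0.5 58 0" --pt "1 -1 -0.5 58 0" --pt "1 -1 -0.5 58 0" --pt "1 -1 -0.5 58 0" --pt "1 -1 -0.5 58 0"

```text
time: 4.97
tool_pos: [478.3, 377.6, 34.6]
tcp_rot: [-3.14, -0.001, -0.18]
contact_force: [-0.0, -0.4, 3.2]
grip_width: 28.6
```

Run:
```python
from h import *
from plant import bot
go(bot,477.5,377,150,-10)
```

```text
t 4.97 pos [478.3 377.6  34.6] rpy [-179.9   -0.   -10.3] grip 28.6 q6 2.29 | shift [  -0.6    0.6 -115.4] spin -0.3
```

Emit:
carry_out --pt "1 0 0 -30 0" --pt "1 0 0 -75 0" --pt "1 0 0 -110 0" --pt "1 0 0 -115 0" --pt "1 0 0 -115 0"

```text
time: 5.6
tool_pos: [477.7, 377.2, 148.7]
tcp_rot: [-3.141, 0.0, -0.18]
contact_force: [0.7, -0.4, -0.9]
grip_width: 28.6
```

Run:
```python
from h import *
from plant import bot
go(bot,541,-282,150,11.2)
```

```text
t 5.6 pos [477.7 377.2 148.7] rpy [-180.     0.   -10.3] grip 28.6 q6 2.29 | shift [180.2 637.3  -1.8] spin -21.5
```

Emit:
carry_out --pt "1 12 42 -2 -2" --pt "1 25 90 -2 -4" --pt "1 39 138 -2 -6" --pt "1 53 186 -2 -8" --pt "1 67 236 -2 -10" --pt "1 81 286 -2 -12" --pt "1 95 336 -2 -14" --pt "1 109 386 -2 -16" --pt "1 123 436 -2 -18" --pt "1 137 486 -2 -20"

```text
time: 6.85
tool_pos: [524.5, -126.8, 148.3]
tcp_rot: [-3.139, 0.003, 0.17]
contact_force: [0.9, 0.1, 0.1]
grip_width: 28.3
```

Run:
```python
from h import *
from plant import bot
go(bot,541,-282,150,11.2)
```

```text
t 6.85 pos [ 524.5 -126.8  148.3] rpy [-179.8    0.2    9.7] grip 28.3 q6 1.02 | shift [-10.  155.8  -2.1] spin -1.5
```

Emit:
carry_out --pt "1 -3 50 -2 -1.5" --pt "1 -6 100 -2 -1.5" --pt "1 -9 140 -2 -1.5" --pt "1 -10 156 -2 -1.5" --pt "1 -10 156 -2 -1.5" --pt "1 -10 156 -2 -1.5"

```text
time: 7.6
tool_pos: [540.9, -280.5, 149.3]
tcp_rot: [-3.137, 0.004, 0.197]
contact_force: [-0.3, 0.1, -1.4]
grip_width: 28.2
```

Run:
```python
from h import *
from plant import bot
go(bot,541,-282,34,11.2)
c=bot.capture("wrist");cv2.imwrite("pics/w5.png",cv2.cvtColor(c["color"],cv2.COLOR_RGB2BGR))
```

```text
t 7.6 pos [ 540.9 -280.5  149.3] rpy [-179.7    0.2   11.3] grip 28.2 q6 0.77 | shift [  0.3   2.  115.3] spin 0.1
```

View pics/w5.png

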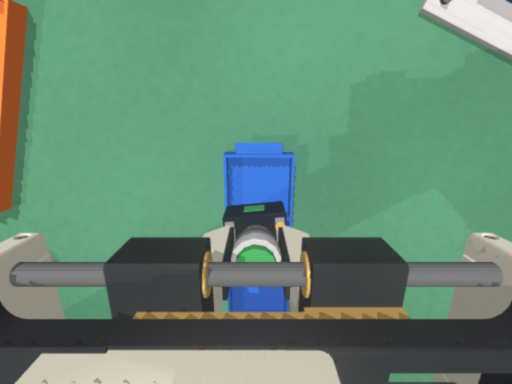

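Emit:
carry_out --pt "1 0 2 30 0" --pt "1 0 2 65 0" --pt "1 0 2 90 0" --pt "1 0 2 104 0" --pt "1 0 2 110 0" --pt "1 0 2 112 0" --pt "1 0 2 113 0" --pt "1 0 2 114 0" --pt "1 0 2 115 0" --pt "1 0 2 115 0"

```text
time: 8.9
tool_pos: [540.9, -282.2, 34.7]
tcp_rot: [-3.138, 0.004, 0.198]
contact_force: [0.2, -0.1, -0.7]
grip_width: 28.5
```

Run:
```python
from h import *
from plant import bot
go(bot,541,-282,150,11.2)
print(bot.get_obs()["contact_force"])
```

```text
t 8.9 pos [ 540.9 -282.2   34.7] rpy [-179.8    0.2   11.3] grip 28.5 q6 0.77 | shift [  -0.3   -0.6 -115.3] spin 0.1
[ 0.16702258 -0.13393312 -0.72286214]
```

Emit:
carry_out --pt "1 0 0 0.5 0" --pt "1 0 0 1 0" --pt "1 0 0 1.5 0" --pt "1 0 0 1.5 0"

```text
time: 9.4
tool_pos: [541.1, -282.4, 34.4]
tcp_rot: [-3.139, 0.003, 0.198]
contact_force: [-2.4, 0.8, 8.9]
grip_width: 28.3
```

Emit:
carry_out --pt "0.4 0 0 0 0" --pt "0.4 0 0 0 0" --pt "0.4 0 0 0 0" --pt "0.4 0 0 0 0" --pt "0.4 0 0 -15 0" --pt "0.4 0 0 -45 0" --pt "0.4 0 0 -90 0" --pt "0.4 0 0 -115 0" --pt "0.4 0 0 -115 0"

```text
time: 10.52
tool_pos: [542.7, -283.5, 152.7]
tcp_rot: [3.14, -0.001, 0.198]
contact_force: [-0.9, -0.5, -0.3]
grip_width: 55.4
```

Run:
```python
from h import *
from plant import bot
go(bot,548.5,281.5,140,-10)
c=bot.capture("wrist");cv2.imwrite("pics/w6.png",cv2.cvtColor(c["color"],cv2.COLOR_RGB2BGR))
```

```text
t 10.53 pos [ 542.7 -283.5  152.7] rpy [ 1.799e+02 -1.000e-01  1.130e+01] grip 55.4 q6 0.77 | shift [ 116.7 -552.9   12.1] spin 21.3
```

View pics/w6.png

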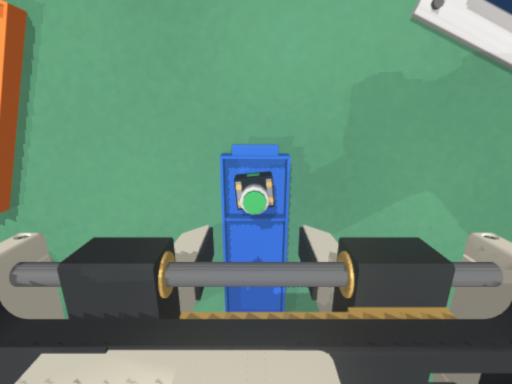

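Emit:
carry_out --pt "0.35 10 -45 2 2" --pt "0.35 21 -100 2 4" --pt "0.35 33 -158 2 7" --pt "0.35 45 -216 2 10" --pt "0.35 57 -274 2 12" --pt "0.35 69 -332 2 14" --pt "0.35 82 -390 2 16" --pt "0.35 94 -448 2 18" --pt "0.35 106 -506 2 20" --pt "0.35 117 -553 2 21"

```text
time: 11.82
tool_pos: [546.7, 284.4, 147.7]
tcp_rot: [3.141, 0.004, -0.168]
contact_force: [0.8, -1.6, -0.2]
grip_width: 59.8
```

Run:
```python
from h import *
from plant import bot
go(bot,548.5,281.5,140,-10)
```

```text
t 11.82 pos [546.7 284.4 147.7] rpy [180.    0.2  -9.7] grip 59.8 q6 2.09 | shift [2.3 2.5 7.7] spin 0.3
```

Emit:
carry_out --pt "0.35 2 2.5 8 0" --pt "0.35 2 2.5 30 0" --pt "0.35 2 2.5 60 0" --pt "0.35 2 2.5 85 0" --pt "0.35 2 2.5 102 0" --pt "0.35 2 2.5 102 0" --pt "1 2 2.5 102 0" --pt "1 2 2.5 102 0" --pt "1 2 2.5 102 0" --pt "1 2 2.5 102 0"

```text
time: 13.08
tool_pos: [548.4, 281.9, 46.7]
tcp_rot: [-3.141, 0.002, -0.168]
contact_force: [-0.5, 0.2, 3.6]
grip_width: 38.8
```

Emit:
carry_out --pt "1 0 0 -30 0" --pt "1 0 0 -80 0" --pt "1 0 0 -110 0" --pt "1 0 0 -115 0" --pt "1 0 0 -115 0"

```text
time: 13.7
tool_pos: [548.1, 281.6, 160.6]
tcp_rot: [3.141, 0.004, -0.168]
contact_force: [-0.0, -1.0, -1.5]
grip_width: 39.0
```

Run:
```python
from h import *
from plant import bot
go(bot,469.5,-296.5,160,11.2)
c=bot.capture("wrist");cv2.imwrite("pics/w7.png",cv2.cvtColor(c["color"],cv2.COLOR_RGB2BGR))
```

```text
t 13.7 pos [548.1 281.6 160.6] rpy [180.    0.2  -9.6] grip 39.0 q6 2.09 | shift [ 19.3 583.1   0.8] spin -20.8
```

View pics/w7.png

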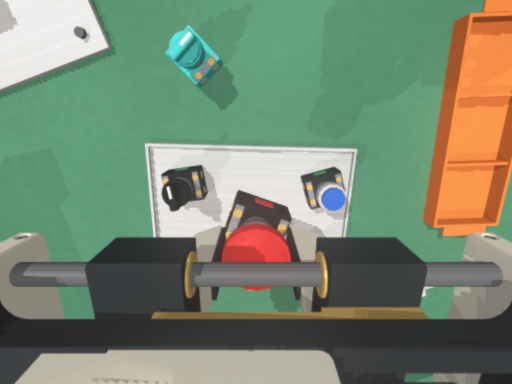

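Emit:
carry_out --pt "1 1 42 0 -2" --pt "1 3 92 0 -4" --pt "1 5 144 0 -6" --pt "1 7 198 0 -8" --pt "1 8 252 0 -10" --pt "1 10 306 0 -12" --pt "1 12 360 0 -14" --pt "1 14 414 0 -16" --pt "1 16 468 0 -18" --pt "1 17 520 0 -20"

```text
time: 15.0
tool_pos: [476.3, -235.3, 158.6]
tcp_rot: [-3.139, 0.007, 0.182]
contact_force: [0.5, 1.5, -0.7]
grip_width: 38.9
```

Run:
```python
from h import *
from plant import bot
go(bot,469.5,-296.5,160,11.2)
```

```text
t 15.0 pos [ 476.3 -235.3  158.6] rpy [-179.8    0.4   10.4] grip 38.9 q6 0.79 | shift [-17.7  58.9  -1.4] spin -0.8
```

Emit:
carry_out --pt "1 -9 30 -1 -1" --pt "1 -18 55 -1 -1" --pt "1 -18 59 -1 -1" --pt "1 -18 59 -1 -1" --pt "1 -18 59 -1 -1"

```text
time: 15.62
tool_pos: [469.3, -295.4, 159.1]
tcp_rot: [-3.138, 0.008, 0.2]
contact_force: [0.8, -0.4, -1.1]
grip_width: 39.1
```

Run:
```python
from h import *
from plant import bot
go(bot,469.5,-296.5,46.7,11.2)
```

```text
t 15.62 pos [ 469.3 -295.4  159.1] rpy [-179.8    0.4   11.5] grip 39.1 q6 0.67 | shift [  0.9   1.6 112.4] spin 0.3
```

Emit:
carry_out --pt "1 0 1 30 0" --pt "1 0 1 65 0" --pt "1 0 1 90 0" --pt "1 0 1 104 0" --pt "1 0 1 108 0" --pt "1 0 1 110 0" --pt "1 0 1 111 0" --pt "1 0 1 112 0" --pt "1 0 1 112.5 0" --pt "1 0 1 112.5 0"

```text
time: 16.88
tool_pos: [468.6, -296.2, 46.8]
tcp_rot: [-3.138, 0.007, 0.2]
contact_force: [0.3, -0.4, -0.2]
grip_width: 38.9
```

Emit:
carry_out --pt "1 0 0 0.5 0" --pt "1 0 0 0.5 0"

```text
time: 17.12
tool_pos: [468.7, -296.2, 46.7]
tcp_rot: [-3.138, 0.007, 0.2]
contact_force: [-0.9, 1.9, 5.4]
grip_width: 39.0
```

Emit:
carry_out --pt "0.35 0 0 0.5 0" --pt "0.35 0 0 0.5 0" --pt "0.35 0 0 0.5 0" --pt "0.35 0 0 0.5 0" --pt "0.35 0 0 -15 0" --pt "0.35 0 0 -45 0" --pt "0.4 0 0 -90 0" --pt "0.4 0 0 -100 0" --pt "0.4 0 0 -100 0"

```text
time: 18.25
tool_pos: [469.7, -296.6, 147.8]
tcp_rot: [-3.14, 0.006, 0.2]
contact_force: [-0.5, -0.3, -0.3]
grip_width: 54.8
```

Run:
```python
from h import *
from plant import bot
go(bot,442.5,234,140,-10)
c=bot.capture("wrist");cv2.imwrite("pics/w8.png",cv2.cvtColor(c["color"],cv2.COLOR_RGB2BGR))
```

```text
t 18.25 pos [ 469.7 -296.6  147.8] rpy [-179.9    0.3   11.5] grip 54.8 q6 0.67 | shift [  78.9 -525.4    8.3] spin 21.5
```

View pics/w8.png

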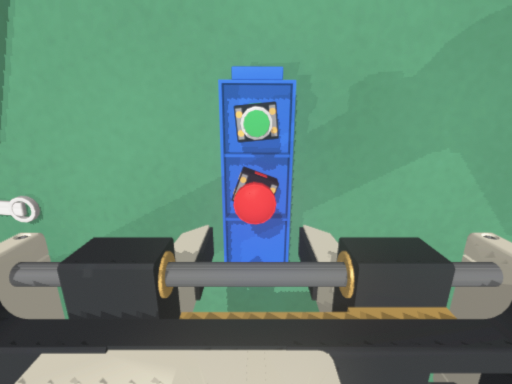

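Emit:
carry_out --pt "0.4 6 -42 0 2" --pt "0.4 15 -98 0 4" --pt "0.4 24 -156 0 7" --pt "0.4 32 -214 0 10" --pt "0.4 41 -272 0 12" --pt "0.4 50 -330 0 14" --pt "0.4 58 -388 0 16" --pt "0.4 67 -446 0 18" --pt "0.4 75 -500 0 20" --pt "0.4 79 -525 0 21"

```text
time: 19.55
tool_pos: [440.8, 236.4, 146.5]
tcp_rot: [3.141, 0.011, -0.164]
contact_force: [0.8, -0.9, -0.5]
grip_width: 54.9
```

Run:
```python
from h import *
from plant import bot
c=bot.capture("wrist");cv2.imwrite("pics/w9.png",cv2.cvtColor(c["color"],cv2.COLOR_RGB2BGR));np.savez("w9.npz",**c)
go(bot,443,234,33.5,-10)
```

```text
t 19.6 pos [440.8 238.  146.5] rpy [-179.9    0.6   -9.4] grip 55.3 q6 2.07 | shift [  4.    3.7 113. ] spin 0.6
```

View pics/w9.png

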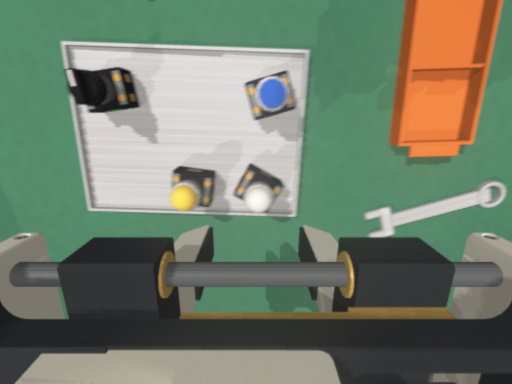

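Run:
```python
from h import *
c=dict(np.load("w9.npz"))
print(ray(c,258,197,66),ray(c,183,198,66),ray(c,272,93,62),deproj(c,258,197))
```

```text
[444.07704501 234.10504943  66.        ] [454.56522095 303.12850241  66.        ] [531.74969316 207.76372758  62.        ] [444.90293707 233.99283387  68.61759877]
```

Emit:
carry_out --pt "0.4 4 3.5 8 0.6" --pt "0.4 4.5 3.5 30 0.6" --pt "0.4 4.5 3.5 65 0.6" --pt "0.4 4.5 3.5 95 0.6" --pt "0.4 4.5 3.5 112 0.6" --pt "0.4 4.5 3.5 112 0.6" --pt "1 4.5 3.5 112 0.6" --pt "1 4.5 3.5 112 0.6" --pt "1 4.5 3.5 112 0.6" --pt "1 4.5 3.5 112 0.6"

```text
time: 20.85
tool_pos: [443.7, 234.1, 35.0]
tcp_rot: [-3.14, 0.01, -0.175]
contact_force: [-1.3, -1.2, 3.6]
grip_width: 28.3
```

Emit:
carry_out --pt "1 0 0 -30 0" --pt "1 0 0 -80 0" --pt "1 0 0 -110 0" --pt "1 0 0 -115 0" --pt "1 0 0 -115 0"

```text
time: 21.48
tool_pos: [444.4, 233.7, 149.3]
tcp_rot: [-3.141, 0.011, -0.175]
contact_force: [-0.1, -0.5, -1.2]
grip_width: 28.7
```

Run:
```python
from h import *
from plant import bot
go(bot,398,-311,155,11.2)
c=bot.capture("wrist");cv2.imwrite("pics/w10.png",cv2.cvtColor(c["color"],cv2.COLOR_RGB2BGR))
```

```text
t 21.48 pos [444.4 233.7 149.3] rpy [-180.     0.6  -10. ] grip 28.7 q6 2.07 | shift [ 49.  544.4  -6.6] spin -21.2
```

View pics/w10.png

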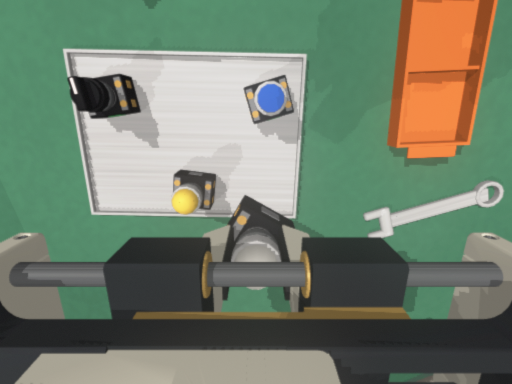

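Emit:
carry_out --pt "1 4 42 -6 -2" --pt "1 8 90 -6 -4" --pt "1 12 140 -6 -6" --pt "1 17 190 -6 -8" --pt "1 22 242 -6 -10" --pt "1 27 294 -6 -12" --pt "1 31 346 -6 -14" --pt "1 36 398 -6 -16" --pt "1 40 450 -6 -18" --pt "1 45 500 -6 -20"

```text
time: 22.78
tool_pos: [400.4, -267.9, 152.5]
tcp_rot: [-3.135, 0.013, 0.175]
contact_force: [0.4, 0.6, -0.4]
grip_width: 28.4
```

Run:
```python
from h import *
from plant import bot
go(bot,398,-311,155,11.2)
```

```text
t 22.77 pos [ 400.4 -267.9  152.5] rpy [-179.6    0.7   10. ] grip 28.4 q6 0.65 | shift [-9.9 42.  -2.6] spin -1.2
```

Emit:
carry_out --pt "1 -5 22 -2 -1" --pt "1 -10 40 -2 -1" --pt "1 -10 42 -2 -1" --pt "1 -10 42 -2 -1" --pt "1 -10 42 -2 -1"

```text
time: 23.4
tool_pos: [398.0, -309.9, 154.3]
tcp_rot: [-3.134, 0.013, 0.194]
contact_force: [0.9, 0.3, -1.0]
grip_width: 28.6
```

Run:
```python
from h import *
from plant import bot
go(bot,398,-311,35,11.2)
```

```text
t 23.4 pos [ 398.  -309.9  154.3] rpy [-179.6    0.7   11.1] grip 28.6 q6 0.57 | shift [  1.3   1.9 119.3] spin -0.1
```

Emit:
carry_out --pt "1 1 2 30 0" --pt "1 1 2 70 0" --pt "1 1 2 100 0" --pt "1 1 2 112 0" --pt "1 1 2 115 0" --pt "1 1 2 117 0" --pt "1 1 2 118 0" --pt "1 1 2 119 0" --pt "1 1 2 119.5 0" --pt "1 1 2 119.5 0"

```text
time: 24.65
tool_pos: [397.8, -311.3, 35.0]
tcp_rot: [-3.135, 0.013, 0.194]
contact_force: [-0.7, -0.3, 1.0]
grip_width: 28.5
```

Emit:
carry_out --pt "1 0 0 0.5 0" --pt "1 0 0 0.5 0"

```text
time: 24.9
tool_pos: [397.8, -311.5, 34.9]
tcp_rot: [-3.135, 0.013, 0.193]
contact_force: [-1.5, -0.1, 5.3]
grip_width: 28.1
```

Emit:
carry_out --pt "0.4 0 0 0.3 0" --pt "0.4 0 0 0.3 0" --pt "0.4 0 0 0.3 0" --pt "0.4 0 0 0.3 0" --pt "0.4 0 0 -15 0" --pt "0.4 0 0 -45 0" --pt "0.4 0 0 -90 0" --pt "0.4 0 0 -110 0" --pt "0.4 0 0 -110 0"

```text
time: 26.02
tool_pos: [400.1, -312.7, 147.2]
tcp_rot: [-3.139, 0.01, 0.194]
contact_force: [0.1, 0.4, -0.9]
grip_width: 55.1
```

Run:
```python
from h import *
from plant import bot
go(bot,550,361,142,-10)
c=bot.capture("wrist");cv2.imwrite("pics/w11.png",cv2.cvtColor(c["color"],cv2.COLOR_RGB2BGR))
```

```text
t 26.02 pos [ 400.1 -312.7  147.2] rpy [-179.9    0.6   11.1] grip 55.1 q6 0.57 | shift [ 276.7 -632.3    4.1] spin 21.1
```

View pics/w11.png

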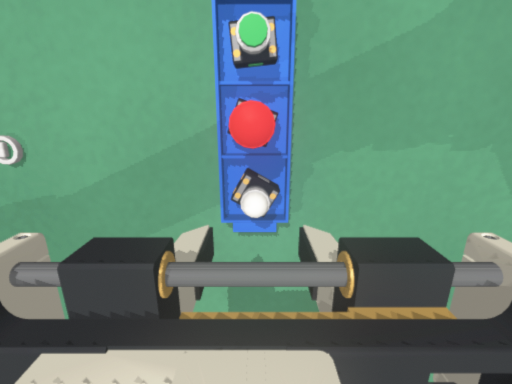

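Emit:
carry_out --pt "0.4 18 -40 0 2" --pt "0.4 38 -88 0 4" --pt "0.4 60 -138 0 6" --pt "0.4 83 -190 0 8" --pt "0.4 106 -242 0 10" --pt "0.4 129 -295 0 12" --pt "0.4 152 -347 0 14" --pt "0.4 175 -399 0 16" --pt "0.4 198 -452 0 18" --pt "0.4 221 -505 0 20"

```text
time: 27.32
tool_pos: [518.6, 227.7, 144.2]
tcp_rot: [3.141, 0.015, -0.157]
contact_force: [1.0, -1.5, -0.2]
grip_width: 55.0
```

Run:
```python
from h import *
from plant import bot
go(bot,550,361,142,-10)
```

```text
t 27.32 pos [518.6 227.7 144.2] rpy [180.    0.9  -9. ] grip 55.0 q6 2.0 | shift [  10.2 -136.5    2. ] spin 1.0
```

Emit:
carry_out --pt "0.4 4 -50 2 1" --pt "0.4 7 -95 2 1" --pt "0.4 10 -130 2 1" --pt "0.4 10 -136.5 2 1" --pt "0.4 10 -136.5 2 1" --pt "0.4 10 -136.5 2 1"

```text
time: 28.08
tool_pos: [549.6, 359.7, 141.7]
tcp_rot: [3.14, 0.016, -0.175]
contact_force: [-0.8, -0.9, -0.2]
grip_width: 55.2
```

Run:
```python
from h import *
from plant import bot
c=bot.capture("wrist");cv2.imwrite("pics/w12.png",cv2.cvtColor(c["color"],cv2.COLOR_RGB2BGR));np.savez("w12.npz",**c)
cv2.imwrite("pics/w12z.png",cv2.resize(cv2.cvtColor(c["color"],cv2.COLOR_RGB2BGR)[100:260,180:380],None,fx=4,fy=4,interpolation=2))
go(bot,562.5,361.5,35,-10)
```

```text
t 28.12 pos [549.8 359.7 142. ] rpy [179.9   0.9 -10.1] grip 54.8 q6 2.2 | shift [ 13.9  -4.1 106.8] spin -0.1
```

View pics/w12z.png

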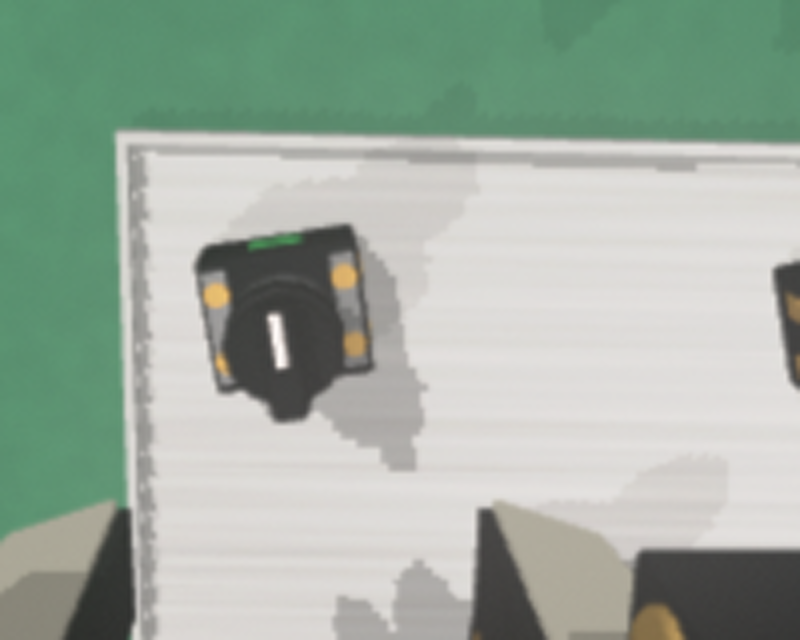

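Run:
```python
from h import *
from plant import bot
c=dict(np.load("w12.npz"));f=lambda u,v,z:ray(c,180+u/4-.4,100+v/4-.4,z).round(1)
print(f(283,342,56),f(222,342,56),f(345,342,56),f(284,312,29))
go(bot,562.5,361.5,35,-10)
```

```text
[563.6 362.7  56. ] [566.1 376.7  56. ] [561.1 348.4  56. ] [564.2 362.8  29. ]
t 28.12 pos [549.8 359.7 142. ] rpy [179.9   0.9 -10.1] grip 54.8 q6 2.2 | shift [ 13.9  -4.1 106.8] spin -0.1
```

Emit:
carry_out --pt "0.4 12.5 -4.7 0 0" --pt "0.4 13 -4.7 30 0" --pt "0.4 13.5 -4.7 65 0" --pt "0.4 14 -4.7 92 0" --pt "0.4 14.5 -4.7 107 0" --pt "0.4 14.5 -4.7 107 0" --pt "1 14.5 -4.7 107 0" --pt "1 14.5 -4.7 107 0" --pt "1 14.5 -4.7 107 0" --pt "1 14.5 -4.7 107 0"

```text
time: 29.38
tool_pos: [563.5, 362.2, 35.6]
tcp_rot: [3.141, 0.014, -0.175]
contact_force: [-0.3, -0.6, 3.5]
grip_width: 28.4
```

Emit:
carry_out --pt "1 0 0 -30 0" --pt "1 0 0 -80 0" --pt "1 0 0 -110 0" --pt "1 0 0 -115 0" --pt "1 0 0 -115 0"

```text
time: 30.0
tool_pos: [564.6, 361.7, 149.4]
tcp_rot: [3.14, 0.016, -0.175]
contact_force: [0.5, 0.1, -1.4]
grip_width: 28.4
```

Run:
```python
from h import *
from plant import bot
go(bot,640,19,152,-7.7)
c=bot.capture("wrist");cv2.imwrite("pics/w13.png",cv2.cvtColor(c["color"],cv2.COLOR_RGB2BGR))
```

```text
t 30.0 pos [564.6 361.7 149.4] rpy [179.9   0.9 -10. ] grip 28.4 q6 2.2 | shift [133.9 324.3  -4.2] spin -2.3
```

View pics/w13.png

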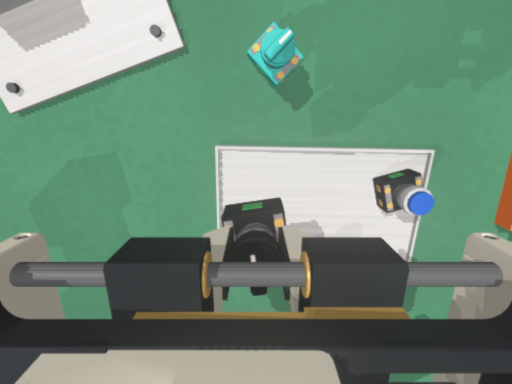

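Run:
```python
from h import *
from plant import bot
go(bot,568,28.7,152,-7.7)
```

```text
t 30.05 pos [564.4 361.5 148.6] rpy [179.9   1.  -10. ] grip 28.4 q6 2.2 | shift [ 61.6 327.1  -3.6] spin -2.3
```

Emit:
carry_out --pt "1 7 40 -4 -1" --pt "1 17 88 -4 -2" --pt "1 27 140 -4 -2" --pt "1 37 192 -4 -2" --pt "1 47 245 -4 -2" --pt "1 56 295 -4 -2" --pt "1 61 325 -4 -2" --pt "1 61.5 327 -4 -2" --pt "1 61.5 327 -4 -2" --pt "1 61.5 327 -4 -2"

```text
time: 31.3
tool_pos: [567.7, 30.1, 151.8]
tcp_rot: [3.14, 0.018, -0.139]
contact_force: [0.2, 0.2, -1.6]
grip_width: 28.6
```

Run:
```python
from h import *
from plant import bot
go(bot,568,28.7,35.6,-7.7)
```

```text
t 31.3 pos [567.7  30.1 151.8] rpy [179.9   1.   -8. ] grip 28.6 q6 1.63 | shift [  2.6   1.2 116.2] spin -0.3
```

Emit:
carry_out --pt "1 1 1 30 0" --pt "1 2 1 68 0" --pt "1 2 1 98 0" --pt "1 2.5 1 109 0" --pt "1 2.5 1 112 0" --pt "1 2.5 1 114 0" --pt "1 2.5 1 115 0" --pt "1 2.5 1 116 0" --pt "1 2.5 1 116.5 0" --pt "1 2.5 1 116.5 0"

```text
time: 32.55
tool_pos: [568.1, 28.8, 35.6]
tcp_rot: [3.14, 0.017, -0.139]
contact_force: [-0.3, -0.7, 0.7]
grip_width: 28.6
```

Emit:
carry_out --pt "1 0 0 0.5 0" --pt "1 0 0 0.5 0"

```text
time: 32.8
tool_pos: [568.2, 28.7, 35.5]
tcp_rot: [3.14, 0.017, -0.139]
contact_force: [-1.7, -0.5, 5.6]
grip_width: 28.3
```

Emit:
carry_out --pt "0.4 0 0 0.3 0" --pt "0.4 0 0 0.3 0" --pt "0.4 0 0 0.3 0" --pt "0.4 0 0 0.3 0" --pt "0.4 0 0 -15 0" --pt "0.4 0 0 -45 0" --pt "0.4 0 0 -90 0" --pt "0.4 0 0 -110 0" --pt "0.4 0 0 -110 0"

```text
time: 33.92
tool_pos: [571.3, 28.6, 148.1]
tcp_rot: [3.14, 0.012, -0.139]
contact_force: [-0.9, 0.3, -0.9]
grip_width: 55.2
```

Run:
```python
from h import *
from plant import bot
go(bot,455,302,142,-10)
c=bot.capture("wrist");cv2.imwrite("pics/w14.png",cv2.cvtColor(c["color"],cv2.COLOR_RGB2BGR))
```

```text
t 33.92 pos [571.3  28.6 148.1] rpy [179.9   0.7  -8. ] grip 55.2 q6 1.63 | shift [-152.9 -254.7    7.6] spin 2.0
```

View pics/w14.png

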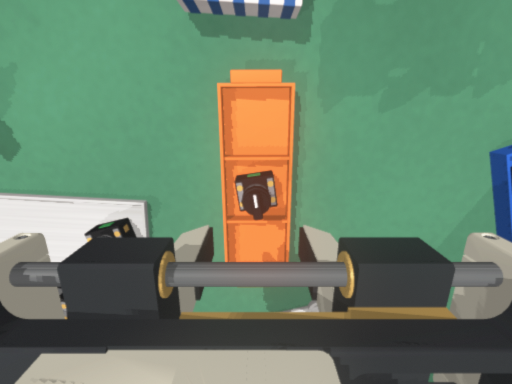

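Selector stands in the middle orange compartment, about (256,195). Now the yellow light.

Emit:
carry_out --pt "0.4 -20 -35 7 1" --pt "0.4 -46 -78 7 2" --pt "0.4 -74 -122 7 2" --pt "0.4 -102 -168 7 2" --pt "0.4 -130 -215 7 2" --pt "0.4 -150 -250 7 2" --pt "0.4 -153 -255 7 2" --pt "0.4 -153 -255 7 2" --pt "0.4 -153 -255 7 2"

```text
time: 35.1
tool_pos: [454.4, 301.2, 140.9]
tcp_rot: [3.139, 0.016, -0.175]
contact_force: [0.2, -0.4, 0.4]
grip_width: 55.0
```

Run:
```python
from h import *
from plant import bot
c=bot.capture("wrist");cv2.imwrite("pics/w15.png",cv2.cvtColor(c["color"],cv2.COLOR_RGB2BGR))
for a,ce,mm in blobs(masks(c)["yellow"],20): print(a,ce,ray(c,*ce,66))
go(bot,455.5,302,35,-10)
```

```text
216 [253.63425926 202.76851852] [454.25147471 303.43045508  66.        ]
t 35.15 pos [454.5 301.2 141.1] rpy [179.9   0.9 -10.1] grip 54.8 q6 2.18 | shift [  2.5  -1.2 106. ] spin -0.1
```

View pics/w15.png

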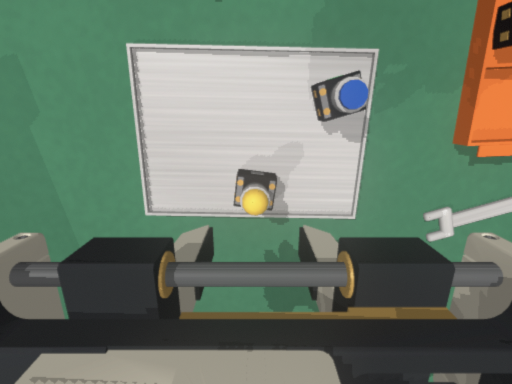

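Yellow head at (254,203), midway between the fingers; blue reset untouched at (352,95).

Emit:
carry_out --pt "0.4 1 -1.5 20 0" --pt "0.4 1.5 -1.8 55 0" --pt "0.4 2 -1.8 88 0" --pt "0.4 2 -1.8 106 0" --pt "0.4 2 -1.8 106 0" --pt "0.4 2 -1.8 106 0" --pt "1 2 -1.8 106 0" --pt "1 2 -1.8 106 0" --pt "1 2 -1.8 106 0" --pt "1 2 -1.8 106 0"

```text
time: 36.4
tool_pos: [455.2, 302.7, 35.4]
tcp_rot: [3.139, 0.015, -0.175]
contact_force: [-0.7, -0.3, 3.5]
grip_width: 28.6
```

Emit:
carry_out --pt "1 0 0 -30 0" --pt "1 0 0 -80 0" --pt "1 0 0 -110 0" --pt "1 0 0 -115 0" --pt "1 0 0 -115 0"

```text
time: 37.02
tool_pos: [456.5, 302.5, 149.5]
tcp_rot: [3.138, 0.016, -0.175]
contact_force: [0.2, -0.2, -0.1]
grip_width: 28.7
```

Run:
```python
from h import *
from plant import bot
go(bot,496,38.5,152,-7.7)
```

```text
t 37.02 pos [456.5 302.5 149.5] rpy [179.8   0.9 -10. ] grip 28.7 q6 2.18 | shift [ 84.9 253.   -3.1] spin -2.3
```

Emit:
carry_out --pt "1 13 38 -3 -1" --pt "1 29 86 -3 -2" --pt "1 46 136 -3 -2" --pt "1 63 188 -3 -2" --pt "1 79 235 -3 -2" --pt "1 85 252 -3 -2" --pt "1 85 253 -3 -2" --pt "1 85 253 -3 -2" --pt "1 85 253 -3 -2"

```text
time: 38.15
tool_pos: [495.8, 39.9, 151.7]
tcp_rot: [3.139, 0.017, -0.139]
contact_force: [1.3, 0.3, -0.7]
grip_width: 28.8
```

Run:
```python
from h import *
from plant import bot
go(bot,496,38.5,35.4,-7.7)
c=bot.capture("wrist");cv2.imwrite("pics/w16.png",cv2.cvtColor(c["color"],cv2.COLOR_RGB2BGR))
```

```text
t 38.15 pos [495.8  39.9 151.7] rpy [179.9   0.9  -7.9] grip 28.8 q6 1.64 | shift [  2.3   1.1 116.3] spin -0.2
```

View pics/w16.png

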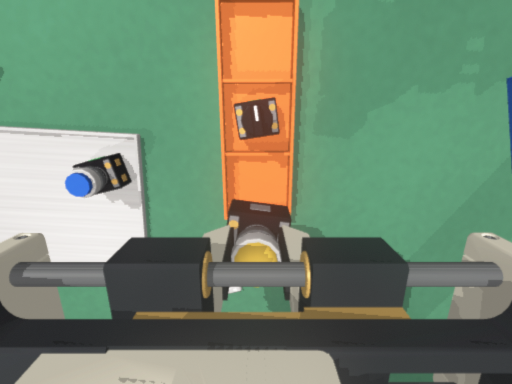

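Emit:
carry_out --pt "1 1 1 30 0" --pt "1 2 1 68 0" --pt "1 2 1 98 0" --pt "1 2.3 1 109 0" --pt "1 2.3 1 112 0" --pt "1 2.3 1 114 0" --pt "1 2.3 1 115 0" --pt "1 2.3 1 116 0" --pt "1 2.3 1 116.5 0" --pt "1 2.3 1 116.5 0"

```text
time: 39.45
tool_pos: [496.1, 38.4, 35.4]
tcp_rot: [3.139, 0.016, -0.139]
contact_force: [0.3, -0.1, -0.4]
grip_width: 28.2
```

Emit:
carry_out --pt "1 0 0 0.5 0" --pt "1 0 0 0.5 0"

```text
time: 39.7
tool_pos: [496.3, 38.3, 35.3]
tcp_rot: [3.139, 0.016, -0.139]
contact_force: [-2.2, -0.2, 5.2]
grip_width: 28.5
```

Emit:
carry_out --pt "0.4 0 0 0.3 0" --pt "0.4 0 0 0.3 0" --pt "0.4 0 0 0.3 0" --pt "0.4 0 0 0.3 0" --pt "0.4 0 0 -15 0" --pt "0.4 0 0 -45 0" --pt "0.4 0 0 -90 0" --pt "0.4 0 0 -130 0" --pt "0.4 0 0 -170 0" --pt "0.4 0 0 -170 0"

```text
time: 40.95
tool_pos: [500.7, 38.2, 209.4]
tcp_rot: [3.14, 0.008, -0.139]
contact_force: [-0.5, -0.1, -0.3]
grip_width: 55.1
```

Run:
```python
from h import *
from plant import bot
go(bot,496,38.5,35.4,-7.7)
for n in("wrist","scene","top"):
    c=bot.capture(n);cv2.imwrite(f"pics/f_{n}.png",cv2.cvtColor(c["color"],cv2.COLOR_RGB2BGR))
    if n=="scene":
        cv2.imwrite("pics/f_sz.png",cv2.resize(cv2.cvtColor(c["color"],cv2.COLOR_RGB2BGR)[80:300,60:370],None,fx=2.5,fy=2.5,interpolation=2))
```

```text
t 40.95 pos [500.7  38.2 209.4] rpy [179.9   0.4  -7.9] grip 55.1 q6 1.63 | shift [-3.400e+00  1.000e-01  1.741e+02] spin -0.2
```

View pics/f_wrist.png

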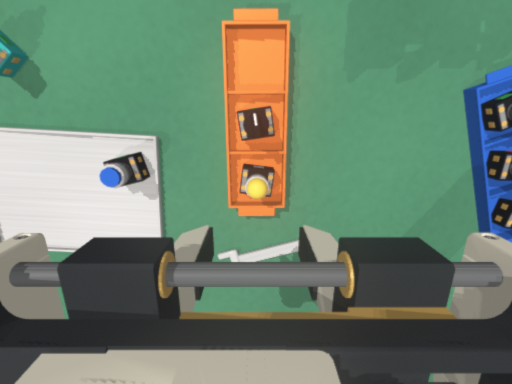

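View pics/f_sz.png

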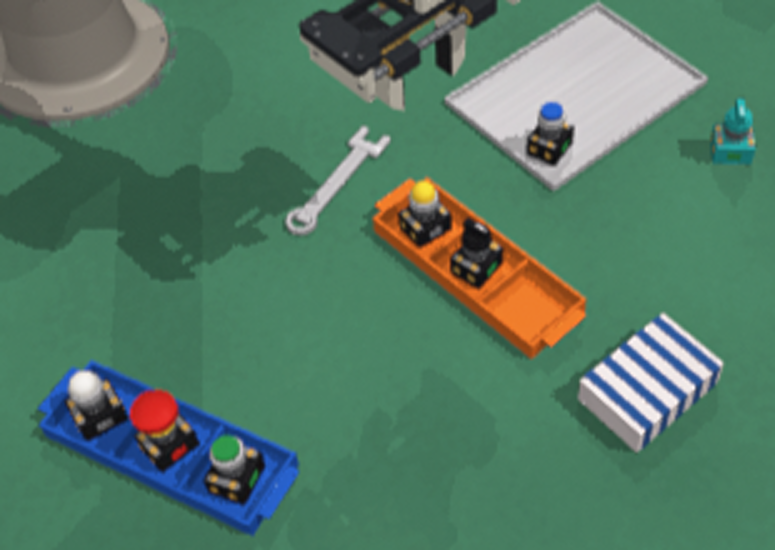

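View pics/f_top.png

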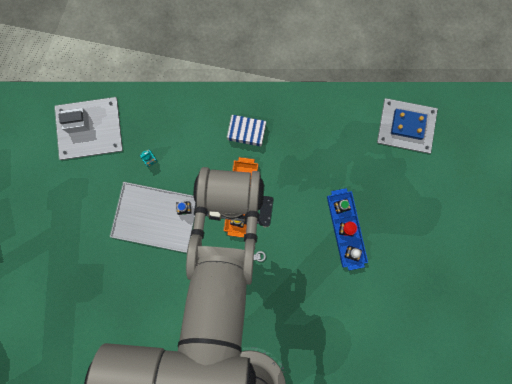

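The final views show all five devices upright, each in its own compartment. The blue reset, spanner, carton and turquoise look-alike are where they started.

```bash
python3 -c "
from plant import bot
bot.close_job()"
```

```text
the job is handed in; nothing more can be done
```

I made up both kits and handed the job in at about 41 s; the hand-in gives no verdict.

- **Blue tray:** green pushbutton in the far compartment, emergency stop in the middle, white pilot light in the near one.
- **Orange tray:** selector switch in the middle compartment, yellow pilot light in the near one; the far one is empty.

I lowered each device until it touched the floor, with about 5–9 N of contact force, before letting go.

In the last wrist, scene and top pictures all five stand upright in their own compartments and the gripper is clear. The blue reset button, spanner, carton and turquoise look-alike appear unmoved, judged by eye. In the top view the arm hid most of the orange tray and the spanner, so I checked those in the other two.

Two readings were slightly off, and neither needed correcting:
- **Tool tilt:** it drifted up to about 1 degree during the job.
- **Grip width:** it read 28–29 mm on the 30 mm bezels and 39 mm on the 40 mm emergency stop head.

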